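# Close a two-part casting mould and hold it shut

## Robot

A 6-joint arm with a two-finger parallel gripper is mounted at the origin on the work surface. World frame = base frame: x ahead of the robot, y to its left, z up, the work surface at z = 0. Lengths are in mm, angles in rad, forces in N, time in s.
With the tool pointing down it reaches from about 275 to 750 mm from the base axis. Payload 10.2 kg.
Tool frame: the origin (TCP) lies between the finger pads; the fingertips stand 14 mm ahead of it and the grasp point (between the pads) lies 5 mm behind it (tip_reach is the distance from the TCP to the fingertips, in mm); z points along the fingers, y is the line along which they close (so a half turn about z gives the same grasp; the last joint's range is limited). The gripper opens to 85 mm and grips with 20 to 120 N. Pads are 22 mm wide; open, the fingers measure 114 mm over their backs; the gripper's body (76 mm by 85 mm) begins 54 mm behind the grasp point. The pads swing forward as they close: fully open they stand 13 mm farther back than shut.
Start: joints at [0.907, 0.313, 1.498, -0, 1.331, -0.223], TCP at [224.011, 474.816, 222.994] pointing down, gripper open.
Joint ranges: [-2.94, 2.94], [-0.97, 2.17], [0.19, 2.56], [-1.23, 4.37], [0.02, 3.11], [-2.88, 2.88]. Speed limits (rad/s): [2.39, 2.39, 3.01, 3.14, 3.14, 3.14].

## Interface

Orientations are given as a unit quaternion [w, x, y, z].
In Python, from rig import * gives the robot as it stands.
- The arm moves only by the tool arm_command, never from a script. Its argument "steps" is a list that holds one entry, the list of rows, each a list of 7 numbers: the opening, from 0 (shut) to 1 (fully open), then the shift along the tool's x, y, z each as a share of 0.05 m, from -1 to 1, then the turn, a rotation vector about the tool's x, y, z each as a share of 0.15 rad, from -1 to 1. A call has 1 to 8 rows; each row shifts and turns the commanded pose from where the row before left it, along the tool's axes as they then stand; what a row does not reach is not made up. A row lasts 1/8 s, in which the tool goes at most 62.5 mm and 10.7 degrees, less where a joint would pass 70% of its speed; a pose out of reach is approached as far as the arm can. A call with a number of a shift or a turn outside -1 to 1 is refused whole. A call with a gripper value outside its range is refused whole. The fingers move at their own pace and stop on an object; "squeeze" is the grip in N (left out, the last holds). Time passes only in rows, so rows that do not move let the fingers close. It gives the time, the measured TCP pose, the force, the opening and the grip force at its end, in the units of the state.
- sense(): the state, without advancing time (a new reading comes with each control period).
- capture(name): name is "scene" or "top"; returns the picture (480x640x3 uint8, red, green, blue); there is no depth.
- get_calibration(name): a dict with "intrinsics" (3x3 intrinsics, pixels), "rvec" (rotation vector, rad) and "tvec" (3), from world to camera coordinates, as OpenCV has them. Camera axes: x right, y down, z forward; pixel columns grow to the right and rows downward; lengths in mm; the calibration is good to about 2 mm. A picture is of the moment at which its call begins. get_calibration takes no time and is no camera call.
- finish_job(): hands the job in; it is judged then, once.
The state is a dict: "time_s": time; "joints": joint angles; "dq": joint speeds; "tau": joint torques, N m; "eef_pos": TCP position; "ee_rot": TCP orientation; "force": force on the tool from outside, world axes, zero at the start; "wrist_torque": the same for the moment, N m; "grip_width": opening from 0.0 (shut) to 1.0 (fully open); "grip_force": force on a finger pad.
Only numpy, scipy, OpenCV 4.12 (cv2) and the standard library are available. Lean on these libraries where they do the work, as an engineer would, in place of code of your own. Each camera call takes 0.05 s, during which the arm holds its last target. There are 200 camera calls.

## Task

Get the little casting mould closed: the knock-out pin in the middle of the fixed lower half is still standing up, so first drive it down flush with the mallet (only the mallet may press on it), and stand the mallet back upright on the cutting mat. Then take the loose upper half by its wooden bar, align it on the two dowels of the lower half and press it down against the sprung lifters until the faces meet; the job finishes while the gripper is still on it, holding the mould pressed shut. Do not push aside or knock over the drinking glass and the paint pot.

Things in the scene. Friction and masses are not known exactly. Their poses are not given: they have to be found in the camera images.
- mould_base: Lower mould half, fixed on the mat (mat top z = 0.003): steel foot 100 x 140 x 10 mm (x, y, z), on it an aluminium block 84 x 124 mm, its flat face 40 mm above the origin (centre of underside). Two dowels stand 20 mm above the face, the last 6 mm tapered: 16 mm dia. at own (0, +42) mm, 10 mm dia. at own (0, -42) mm. Two 8 mm lifter pins at own (28, 20), (-28, -20) mm. Yaw within 0.4 rad.
- base_face (a point): Point at the centre of the lower half's top face (own axes as mould_base); the knock-out pin stands here.
- pin (a joint): Knock-out pin, steel, 10 mm dia., vertical, in the centre of the lower half. 0 = 16 mm proud of the face, 0.016 m = flush. Stiff (9 N friction, no spring): stays where it is driven. Starts 12 to 16 mm proud. The upper half has only a 7 mm deep recess for it, so it cannot close over a proud pin.
- pin_top (a point): Centre of the pin's top end.
- lifters (a joint): Two sprung lifter pins moving as one. 0 = up, 6 mm proud of the face; 0.006 m = level with it. They push up with 6 N when up, 11 N when level: the upper half laid on them rests 6 mm open, already on the dowels, and springs back when let go.
- mould_top: Upper mould half, loose, 0.3 kg: aluminium plate 84 x 124 x 22 mm (x, y, z); origin at centre of its flat underside, on the mat, right way up. Through holes 18 mm dia. at own (0, +42), 12 mm at own (0, -42) mm. On top a wooden bar 24 wide (x), 60 long (y), 40 mm high. Closed: origin at base_face, axes as mould_base. Starts turned up to 0.9 rad from that, left or right of the lower half.
- mallet: Round mallet, about 0.2 kg, standing upright on its head: white nylon head 36 mm dia., 40 mm high, striking with its flat underside; wooden handle 22 mm dia. rising from the head's top to 102 mm. Origin at the centre of the underside, z up the handle. Starts on the side of the lower half where the upper half is not.
- glass: Empty drinking glass, 72 mm dia., 100 mm high, on the far part of the mat; bystander. Origin at the centre of the underside.
- pot: Paint pot with lid, 54 mm dia., 50 mm high, on the far part of the mat; bystander. Origin at the centre of the underside.
Not all that is in view belongs to the job. What is shaped like the mallet but blue or purple is not meant.

How it is judged (in metres and radians):
On the way, in this order (a step that is already met when the one before it is completed fails the run):
1. the knock-out pin is driven down (to within 3 mm of flush) by the mallet (value of joint pin above 0.013 m and contact force between mallet and mould_base above 1 N).
2. the mallet stands upright on the mat again, let go (angle between mallet's own z axis and vertical below 0.2 rad and height (world z) of mallet below 0.012 m and contact force between the fingers and mallet below 0.3 N), for 0.2 s.
3. the upper half is on the dowels and pressed down, gap under 2 mm (horizontal distance between mould_top and base_face below 0.003 m and angle between the x axis of mould_top and the x axis of mould_base, either way round below 0.06 rad and angle between mould_top's own z axis and vertical below 0.05 rad and z of mould_top in the frame of base_face below 0.002 m), for 0.2 s.
At the end, for the whole second after the job is handed in: Upper half on the dowels (centres within 3 mm, turned under 0.06 rad, tilted under 0.05 rad), gap between the faces under 2 mm, held so by the fingers (over 2 N on it); pin within 3 mm of flush; mallet standing upright on the mat, not touched (all of step 2 and all of step 3 and value of joint pin above 0.013 m and contact force between the fingers and mould_top above 2 N); the arm keeps its last pose, push and grip.
It fails at once if fingers or the upper half press on the lower half (over 3 N) before the pin is down (value of joint pin below 0.012 m and contact force between any of the fingers, mould_top and mould_base above 3 N).
It fails at once if the glass or the paint pot is knocked over or shifted more than 40 mm (angle between any of glass, pot's own z axis and vertical above 0.5 rad or distance of any of glass, pot from where it was at the start of the episode above 0.04 m).
It also fails if it takes over 64 s, if anything falls off the work surface, if the arm or the gripper's body presses on something with over 40 N, if the wrist force passes 120 N, or if a joint passes its speed limit or range.

## Working session

There is one attempt and no reset: what is moved stays moved. The work goes in short steps, Python scripts to look and compute and a tool call to move; the robot and the scene stay as the last step left them, time stands still between calls to the robot, and variables do not carry over. Pictures are saved under pics/ and viewed, at most 10 in all, crops included, and the job is handed in when it is done.

Besides the shell and the picture viewer there is one more tool, called after "Request:" as name(argument=value, ...), one argument or row to a line, values as JSON. arm_command: Moves the arm, as the interface text tells. Its arguments: {"type":"object","properties":{"steps":{"type":"array"},"squeeze":{"type":"number"}},"required":["steps"]}

```bash
mkdir -p pics; cat > h.py <<'E'
from rig import *
import numpy as np, cv2
def cal(n):
    c=get_calibration(n); return np.array(c["intrinsics"],float),np.array(c["rvec"],float).ravel(),np.array(c["tvec"],float).ravel()
def ray(n,uv,z):
    K,r,t=cal(n);R=cv2.Rodrigues(r)[0];o=-R.T@t
    d=R.T@np.linalg.solve(K,np.array([uv[0],uv[1],1.]));return o+d*(z-o[2])/d[2]
def proj(n,p):
    K,r,t=cal(n);return cv2.projectPoints(np.array(p,float).reshape(-1,1,3),r,t,K,None)[0].reshape(-1,2)
def two(a,b):
    L=[]
    for n,uv in (("top",a),("scene",b)):
        K,r,t=cal(n);P=K@np.c_[cv2.Rodrigues(r)[0],t];L+=[uv[0]*P[2]-P[0],uv[1]*P[2]-P[1]]
    v=np.linalg.svd(np.array(L))[2][-1];return v[:3]/v[3]
def save(n,f):
    im=cv2.cvtColor(capture(n),cv2.COLOR_RGB2BGR);cv2.imwrite(f"pics/{f}.png",im);return im
E
python3 - <<'E'
from h import *
save("top","top0");save("scene","sc0")
for n in("top","scene"):
    K,r,t=cal(n);R=cv2.Rodrigues(r)[0];print(n,K[0,0],-R.T@t,R[2])
print(sense())
E
```

```text
top 434.0236236798615 [ 316.95831887   33.63178934 1039.91738041] [ 0.15161841 -0.00376144 -0.98843194]
scene 482.7133121049944 [1113.50778113 -165.21576973  839.91438328] [-0.62036376  0.20535945 -0.75695198]
{'time_s': 0.1, 'joints': array([ 9.06587471e-01,  3.13383266e-01,  1.49837222e+00,  1.20186224e-05,
        1.33102321e+00, -2.23407598e-01]), 'dq': array([-7.19244251e-04, -1.75495358e-03, -5.27967102e-03,  9.95740933e-05,
       -5.79176153e-04, -6.54978823e-04]), 'tau': array([ 1.62403325e-03, -4.12908447e+01, -2.60139620e+01, -2.21361615e-04,
        3.08951014e-03,  4.04997593e-05]), 'eef_pos': array([223.85306478, 474.60865312, 222.49365011]), 'ee_rot': array([-2.59904132e-04,  2.18621936e-01,  9.75809458e-01, -5.33065962e-04]), 'force': array([ 1.11512553, -0.79801214, -1.24655869]), 'wrist_torque': array([ 0.02785663, -0.0251973 , -0.07734785]), 'grip_force': 0.0, 'grip_width': 0.9982396640193436}
```

View pics/top0.png

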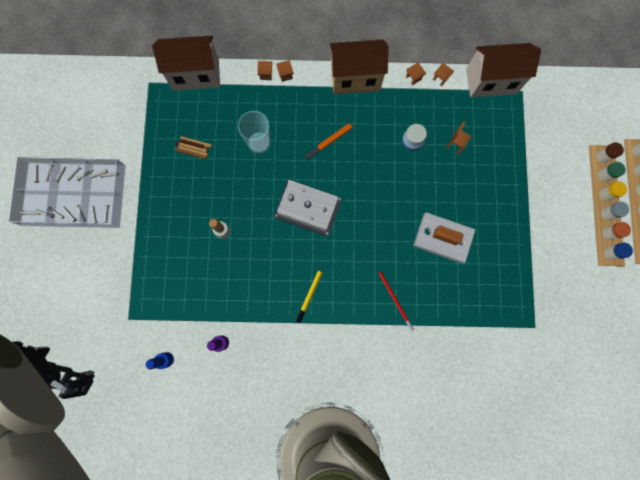

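View pics/sc0.png

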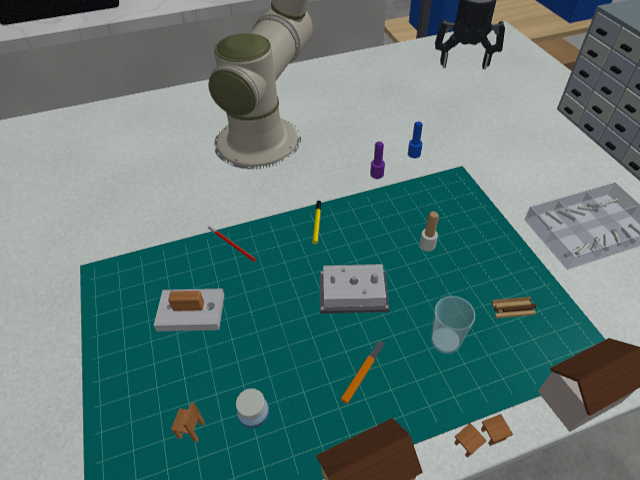

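The top view shows the lower half at about (308,207), the upper half at (445,237), and the glass at (256,135). The paint pot is at (414,137). There are three mallet-shaped things: white head with wooden handle (219,229), blue (160,360) and purple (218,344). The white and wood one fits the description, and it stands on the mat on the side opposite the upper half. Next I confirm it in a crop and measure.

```bash
python3 - <<'E'
from h import *
def nongreen(im):
    h=cv2.cvtColor(im,cv2.COLOR_BGR2HSV)
    return (~((h[...,0]>70)&(h[...,0]<100)&(h[...,1]>110))).astype(np.uint8)
top=cv2.imread("pics/top0.png");sc=cv2.imread("pics/sc0.png")
def blob(m,c,w):
    mm=np.zeros_like(m);mm[c[1]-w:c[1]+w,c[0]-w:c[0]+w]=m[c[1]-w:c[1]+w,c[0]-w:c[0]+w]
    n,l,s,ce=cv2.connectedComponentsWithStats(mm);k=1+np.argmax(s[1:,4]);return (l==k).astype(np.uint8)
def rect(m): return cv2.minAreaRect(max(cv2.findContours(m,0,2)[0],key=cv2.contourArea))
def worldrect(n,m,z):
    c=max(cv2.findContours(m,0,1)[0],key=cv2.contourArea)[:,0]
    return cv2.minAreaRect(np.array([ray(n,p,z)[:2] for p in c],np.float32))
hs=cv2.cvtColor(top,cv2.COLOR_BGR2HSV)
bright=((hs[...,1]<40)&(hs[...,2]>110)).astype(np.uint8)
b=blob(bright,(308,207),45);print("base face z43",worldrect("top",b,43))
t=blob(nongreen(top),(445,237),45);print("top z25",worldrect("top",t,25))
hsc=cv2.cvtColor(sc,cv2.COLOR_BGR2HSV)
wt=((hs[...,0]<20)&(hs[...,1]>100)&(hs[...,2]>60)).astype(np.uint8)
ws=((hsc[...,0]<20)&(hsc[...,1]>100)&(hsc[...,2]>60)).astype(np.uint8)
print("bar z65",worldrect("top",blob(wt,(450,236),25),65),"handle blob top",rect(blob(wt,(217,226),18)))
print("mallet head top", rect(blob(bright,(219,229),18)))
m=blob(nongreen(top),(219,229),20);print("mallet all",cv2.boundingRect(m))
m=blob(nongreen(sc),(430,232),26);print("mallet all scene",cv2.boundingRect(m))
print("handle scene",rect(blob(ws,(432,222),20)))
def crop(im,c,w):return cv2.resize(im[c[1]-w:c[1]+w,c[0]-w:c[0]+w],(266,266),interpolation=cv2.INTER_CUBIC)
cv2.imwrite("pics/crop.png",np.vstack([np.hstack([crop(top,(219,229),25),crop(top,(308,207),40),crop(top,(445,237),40)]),np.hstack([crop(sc,(430,232),30),crop(sc,(354,287),40),crop(sc,(190,308),40)])]))
E
```

```text
base face z43 ((576.7870483398438, 62.37751770019531), (129.08221435546875, 85.77348327636719), 71.59102630615234)
top z25 ((508.5509948730469, -263.0947265625), (129.48385620117188, 90.98981475830078), 71.28595733642578)
bar z65 ((506.5170593261719, -259.9677734375), (63.769649505615234, 30.3489933013916), 71.18234252929688) handle blob top ((216.00001525878906, 225.50001525878906), (14.849242210388184, 7.77817440032959), 45.0)
mallet head top ((220.45130920410156, 229.26991271972656), (11.570868492126465, 14.298956871032715), 41.18592834472656)
mallet all (209, 218, 22, 21)
mallet all scene (419, 211, 20, 41)
handle scene ((431.2884826660156, 224.0576934814453), (9.60969066619873, 24.31839942932129), 11.309932708740234)
```

View pics/crop.png

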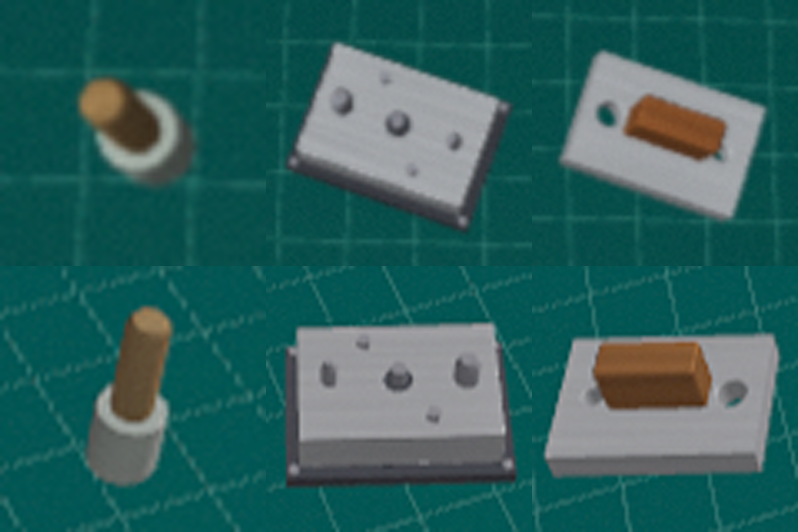

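The crop confirms the white nylon head with a wooden handle as the mallet. The big dowel and the big hole are both on the +y side (left in the top view), so no half turn is needed. Now finer numbers.

```bash
python3 - <<'E'
from h import *
S=4
def face(n,im,c,w,z,name):
    x0,y0=c[0]-w,c[1]-w
    g=cv2.resize(im[y0:c[1]+w,x0:c[0]+w],None,fx=S,fy=S,interpolation=cv2.INTER_CUBIC)
    h=cv2.cvtColor(g,cv2.COLOR_BGR2HSV);lo=(h[...,1]<60)
    for th in ((150,165,180) if n=="top" else (150,165,180)):
        m=(lo&(h[...,2]>th)).astype(np.uint8)
        m=cv2.morphologyEx(m,cv2.MORPH_CLOSE,np.ones((5,5)));m=cv2.morphologyEx(m,cv2.MORPH_OPEN,np.ones((25,25)))
        cs=cv2.findContours(m,0,1)[0]
        if not cs: continue
        k=cv2.convexHull(max(cs,key=cv2.contourArea))[:,0]
        P=np.array([ray(n,((p[0]+.5)/S-.5+x0,(p[1]+.5)/S-.5+y0),z)[:2] for p in k],np.float32)
        print(name,n,th,np.round(np.r_[cv2.minAreaRect(P)[0],cv2.minAreaRect(P)[1],cv2.minAreaRect(P)[2]],1))
top=cv2.imread("pics/top0.png");sc=cv2.imread("pics/sc0.png")
face("top",top,(308,207),45,43,"base");face("scene",sc,(354,287),45,43,"base")
face("top",top,(445,237),45,25,"upper");face("scene",sc,(190,308),45,25,"upper")
print("pin ",two((307.7,203.4),(353.7,279.5)),ray("top",(307.7,203.4),57),ray("scene",(353.7,279.5),57))
print("handle top",two((213.4,222.8),(434.3,214.4)),ray("top",(213.4,222.8),105),ray("scene",(434.3,214.4),105))
print("head top",ray("top",(219.9,228.4),43))
print("glass",ray("top",(260,143),3),"pot",ray("top",(416,135),53))
E
```

```text
base top 150 [578.2  64.3 122.6  83.1  71.7]
base top 165 [578.1  64.1 120.4  81.1  71.7]
base scene 150 [577.   63.9 121.6  81.5  71. ]
upper top 150 [ 510.3 -264.2  123.6   82.1   71.3]
upper top 165 [ 472.9 -295.1   39.2   30.2   88.6]
upper scene 150 [ 514.1 -266.5  124.9   69.7   71.1]
pin  [578.17321173  63.0741992   50.11578172] [576.26714704  62.56853893  57.        ] [582.88836712  61.33393074  57.        ]
handle top [515.66641846 268.05783808 104.44737655] [515.23728116 267.10202318 105.        ] [516.16131456 268.4690252  105.        ]
head top [515.35772395 266.64984121  43.        ]
glass [743.71028201 187.65126035   3.        ] pot [ 751.93687339 -193.10375159   53.        ]
```

Request:
arm_command(
  steps=[
    [[1,0,0,0,0,0,1],[1,0,0,0,0,0,1],[1,0,0,0,0,0,1],[1,0,0,0,0,0,1],[1,0,0,0,0,0,1],[1,0,0,0,0,0,1],[1,0,0,0,0,0,1],[1,0,0,0,0,0,1]],
  ],
  squeeze=100,
)

```text
time_s: 1.1
eef_pos: [223.9, 474.7, 222.6]
ee_rot: [0.0, 0.733, 0.68, -0.0]
force: [0.6, 0.7, -0.3]
grip_width: 1.003
grip_force: 0.0
```

Request:
arm_command(
  steps=[
    [[1,0,0,0,0,0,0.85],[1,0,0,0,0,0,0.85],[1,-0.3,0.9,0,0,0,0],[1,-0.3,0.9,0,0,0,0],[1,-0.3,0.9,0,0,0,0],[1,-0.3,0.9,0,0,0,0],[1,-0.3,0.9,0,0,0,0],[1,-0.3,0.9,0,0,0,0]],
  ],
)

```text
time_s: 2.1
eef_pos: [452.1, 302.2, 222.7]
ee_rot: [-0.0, 0.812, 0.583, -0.0]
force: [0.4, 0.5, -0.8]
grip_width: 1.002
grip_force: 0.0
```

```bash
cat >> h.py <<'E'
from scipy.spatial.transform import Rotation as Ro
def go(x,y,z,yaw=None):
    s=sense();q=s["ee_rot"];R=Ro.from_quat([q[1],q[2],q[3],q[0]]);p=s["eef_pos"]
    d=R.inv().apply(np.array([x,y,z])-p)/50
    Y=R.as_matrix()
    print("t%.2f"%s["time_s"],"pos",p.round(1),"yawY %.3f"%np.arctan2(Y[1,1],Y[0,1]),"zaxis",Y[:,2].round(4),"shares",d.round(3),"F",s["force"].round(1),"grip",round(s["grip_width"],3),round(s["grip_force"],1))
    if yaw is not None:
        a=-yaw;c=np.array([[-np.cos(np.pi/2-yaw),0,0]]); y=np.array([np.cos(yaw),np.sin(yaw),0]);z_=np.array([0,0,-1.]);x_=np.cross(y,z_)
        print("turn shares",((R.inv()*Ro.from_matrix(np.c_[x_,y,z_])).as_rotvec()/.15).round(3))
E
python3 -c "
from h import *
go(515.4,267,75,-.325)"
```

```text
t2.10 pos [452.1 302.2 222.7] yawY -0.325 zaxis [-5.e-04 -1.e-04 -1.e+00] shares [-0.262  1.425  2.954] F [ 0.4  0.5 -0.8] grip 1.002 0.0
turn shares [-0.003  0.002 -0.   ]
```

Request:
arm_command(
  steps=[
    [[1,-0.13,0.71,0,0,0,0],[1,-0.13,0.71,0,0,0,0],[1,0,0,1,0,0,0],[1,0,0,1,0,0,0],[1,0,0,0.7,0,0,0],[1,0,0,0.25,0,0,0],[1,0,0,0,0,0,0]],
  ],
)

```text
time_s: 2.98
eef_pos: [514.3, 268.4, 75.6]
ee_rot: [-0.0, 0.812, 0.583, -0.0]
force: [0.3, 0.4, 0.7]
grip_width: 1.002
grip_force: 0.0
```

```bash
python3 -c "
from h import *
go(515.4,267,75,-.325)
a=save('top','g1');b=save('scene','g1s')
cv2.imwrite('pics/g1c.png',np.hstack([cv2.resize(a[180:280,170:270],(400,400)),cv2.resize(b[170:270,380:480],(400,400))]))"
```

```text
t2.98 pos [514.3 268.4  75.6] yawY -0.325 zaxis [-3.e-04 -1.e-04 -1.e+00] shares [-0.019  0.029  0.013] F [0.3 0.4 0.7] grip 1.002 0.0
turn shares [-0.002  0.001  0.   ]
```

View pics/g1c.png

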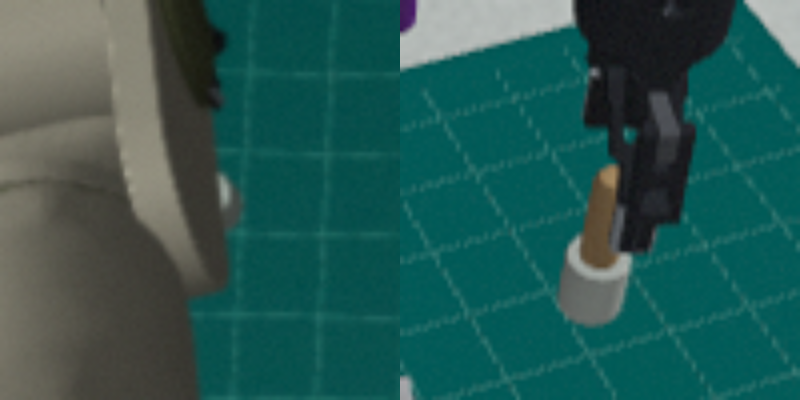

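The fingers straddle the handle; the head is at about (590,290) in the crop and clear below the tips. Closing now.

Request:
arm_command(
  steps=[
    [[0.1,0,0,0,0,0,0],[0.1,0,0,0,0,0,0],[0.1,0,0,0,0,0,0],[0.1,0,0,0,0,0,0],[0.1,0,0,0,0,0,0],[0.1,0,0,0,0,0,0],[0.1,0,0,-0.1,0,0,0],[0.1,0,0,-0.5,0,0,0]],
  ],
)

```text
time_s: 4.08
eef_pos: [512.9, 268.0, 104.0]
ee_rot: [-0.001, 0.812, 0.583, -0.002]
force: [-0.0, 0.3, -1.9]
grip_width: 0.214
grip_force: 98.1
```

```bash
python3 -c "
from h import *
go(577.6,64,165,-.325)
im=save('scene','g2');cv2.imwrite('pics/g2c.png',cv2.resize(im[150:270,370:490],(480,480)))"
```

```text
t4.08 pos [512.9 268.  104. ] yawY -0.325 zaxis [-0.0049 -0.0013 -1.    ] shares [-3.456  2.525 -1.221] F [-0.   0.3 -1.9] grip 0.214 98.1
turn shares [-0.029  0.018 -0.   ]
```

View pics/g2c.png

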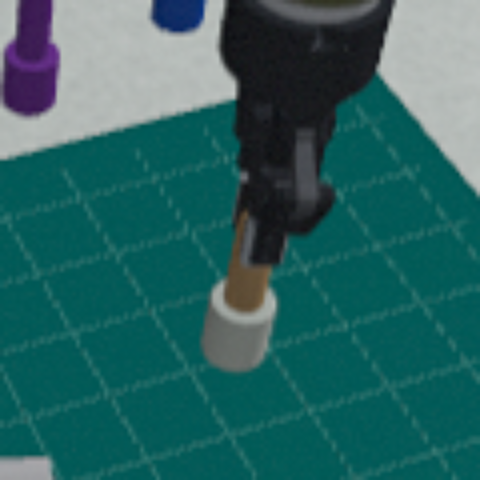

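Request:
arm_command(
  steps=[
    [[0.1,0,0,-0.5,0,0,0],[0.1,0,0,-0.6,0,0,0],[0.1,-0.69,0.505,0,0,0,0],[0.1,-0.69,0.505,0,0,0,0],[0.1,-0.69,0.505,0,0,0,0],[0.1,-0.69,0.505,0,0,0,0],[0.1,-0.69,0.505,0,0,0,0],[0.1,0,0,0,0,0,0]],
  ],
)

```text
time_s: 5.12
eef_pos: [579.1, 62.1, 159.5]
ee_rot: [-0.0, 0.813, 0.582, -0.001]
force: [0.5, -0.1, -2.9]
grip_width: 0.215
grip_force: 98.3
```

```bash
python3 -c "
from h import *
go(577.6,64,140,-.325)
a=save('top','g3');b=save('scene','g3s')
cv2.imwrite('pics/g3c.png',np.hstack([cv2.resize(a[157:257,258:358],(400,400)),cv2.resize(b[210:310,304:404],(400,400))]))"
```

```text
t5.12 pos [579.1  62.1 159.5] yawY -0.329 zaxis [-1.3e-03 -2.0e-04 -1.0e+00] shares [ 0.026 -0.04   0.391] F [ 0.5 -0.1 -2.9] grip 0.215 98.3
turn shares [-0.008  0.004 -0.024]
```

View pics/g3c.png

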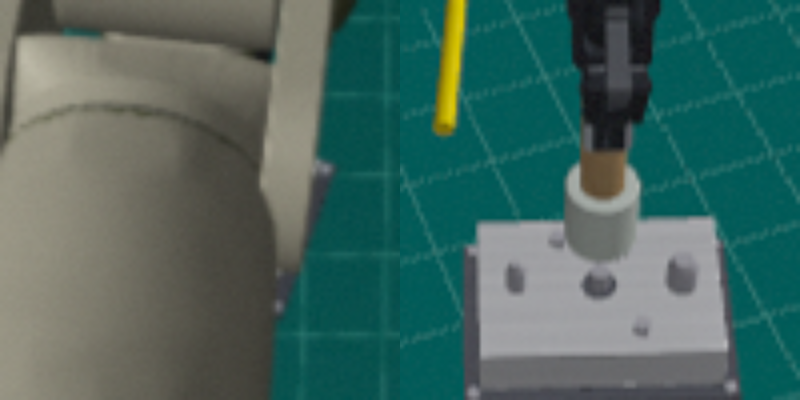

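Request:
arm_command(
  steps=[
    [[0.1,0.03,-0.04,0.2,0,0,0],[0.1,0,0,0.2,0,0,0],[0.1,0,0,0.1,0,0,0],[0.1,0,0,0.1,0,0,0],[0.1,0,0,0.1,0,0,0],[0.1,0,0,0.08,0,0,0],[0.1,0,0,0.06,0,0,0],[0.1,0,0,0,0,0,0]],
  ],
)

```text
time_s: 6.22
eef_pos: [577.7, 66.6, 119.2]
ee_rot: [0.0, 0.812, 0.583, 0.001]
force: [-1.2, 1.2, 3.2]
grip_width: 0.215
grip_force: 99.0
```

Request:
arm_command(
  steps=[
    [[0.1,0,0,0.04,0,0,0],[0.1,0,0,0.03,0,0,0],[0.1,0,0,0.03,0,0,0],[0.1,0,0,0,0,0,0]],
  ],
)

```text
time_s: 6.72
eef_pos: [578.3, 66.6, 115.9]
ee_rot: [0.001, 0.812, 0.583, 0.001]
force: [-3.7, 0.6, 16.3]
grip_width: 0.215
grip_force: 100.5
```

Request:
arm_command(
  steps=[
    [[0.1,0,0,0.03,0,0,0],[0.1,0,0,0.02,0,0,0],[0.1,0,0,0,0,0,0]],
  ],
)

```text
time_s: 7.1
eef_pos: [578.9, 66.7, 115.8]
ee_rot: [0.002, 0.812, 0.583, 0.002]
force: [-9.6, 1.0, 33.9]
grip_width: 0.212
grip_force: 102.6
```

```bash
python3 -c "
from h import *
go(577.6,64,175,-.325)"
```

```text
t7.10 pos [578.9  66.7 115.8] yawY -0.325 zaxis [ 5.9e-03 -4.0e-04 -1.0e+00] shares [-0.057 -0.    -1.183] F [-9.6  1.  33.9] grip 0.212 102.6
turn shares [ 0.038 -0.01   0.001]
```

Request:
arm_command(
  steps=[
    [[0.1,0,0,-0.3,0,0,0],[0.1,0,0,-0.4,0,0,0],[0.1,0,0,-0.3,0,0,0],[0.1,0.69,-0.505,0,0,0,0],[0.1,0.69,-0.505,0,0,0,0],[0.1,0.69,-0.505,0,0,0,0],[0.1,0.69,-0.505,0,0,0,0],[0.1,0.69,-0.505,0,0,0,0]],
  ],
)

```text
time_s: 8.1
eef_pos: [512.3, 271.6, 160.9]
ee_rot: [-0.0, 0.812, 0.583, -0.0]
force: [0.5, -0.1, -2.6]
grip_width: 0.219
grip_force: 98.8
```

Request:
arm_command(
  steps=[
    [[0.1,0,0,0.5,0,0,0],[0.1,0,0,0.5,0,0,0],[0.1,0,0,0.3,0,0,0],[0.1,0,0,0.1,0,0,0],[0.1,0,0,0,0,0,0]],
  ],
)

```text
time_s: 8.72
eef_pos: [513.1, 270.4, 91.4]
ee_rot: [0.0, 0.812, 0.583, 0.0]
force: [-0.5, -0.1, -2.1]
grip_width: 0.213
grip_force: 98.7
```

```bash
python3 -c "
from h import *
go(514,268,76,-.325)
b=save('scene','g4s')
cv2.imwrite('pics/g4c.png',np.hstack([cv2.resize(b[140:260,370:490],(400,400)),cv2.resize(b[237:337,304:404],(400,400))]))"
```

```text
t8.72 pos [513.1 270.4  91.4] yawY -0.325 zaxis [ 4.e-04  2.e-04 -1.e+00] shares [-0.039  0.031  0.307] F [-0.5 -0.1 -2.1] grip 0.213 98.7
turn shares [ 0.002 -0.002 -0.002]
```

View pics/g4c.png

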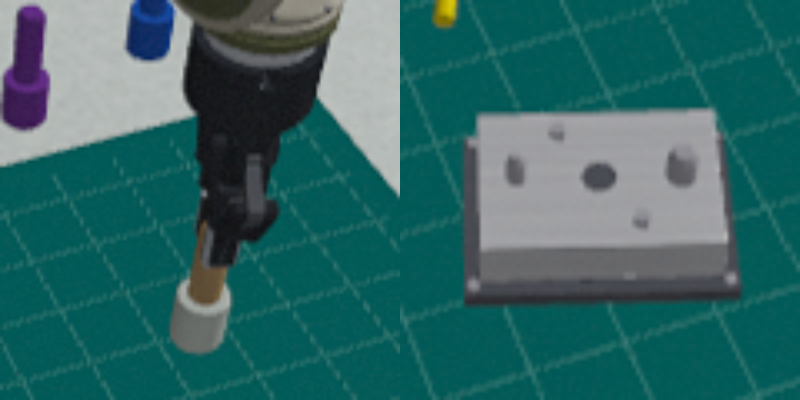

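The pin is flush (flat disc at crop (599,176)) and the mallet hangs upright. Setting it down.

Request:
arm_command(
  steps=[
    [[0.1,0,0,0.18,0,0,0],[0.1,0,0,0.08,0,0,0],[0.1,0,0,0.05,0,0,0],[0.1,0,0,0.02,0,0,0],[0.1,0,0,0,0,0,0]],
  ],
)

```text
time_s: 9.4
eef_pos: [513.4, 270.6, 76.0]
ee_rot: [0.0, 0.812, 0.583, 0.001]
force: [-2.4, -2.2, 8.1]
grip_width: 0.217
grip_force: 100.1
```

Contact at the expected height. I open the fingers, wait and lift straight up.

Request:
arm_command(
  steps=[
    [[0.3,0,0,-0.01,0,0,0],[0.6,0,0,0,0,0,0],[1,0,0,0,0,0,0],[1,0,0,0,0,0,0],[1,0,0,0,0,0,0],[1,0,0,0,0,0,0],[1,0,0,-0.6,0,0,0],[1,0,0,-1,0,0,0]],
  ],
)

```text
time_s: 10.4
eef_pos: [512.1, 270.1, 154.7]
ee_rot: [-0.001, 0.812, 0.583, -0.002]
force: [0.7, 0.2, 0.7]
grip_width: 1.002
grip_force: 0.0
```

Request:
arm_command(
  steps=[
    [[1,0,0,-0.6,0,0,0],[1,0,0,0,0,0,0],[1,0,0,0,0,0,0]],
  ],
)

```text
time_s: 10.78
eef_pos: [512.4, 270.3, 184.0]
ee_rot: [-0.0, 0.812, 0.583, -0.001]
force: [0.6, 1.0, -0.5]
grip_width: 1.002
grip_force: 0.0
```

```bash
python3 -c "
from h import *
go(510.5,-264.5,180,-.328)
save('top','top5');b=save('scene','sc5')
cv2.imwrite('pics/g5.png',np.hstack([cv2.resize(b[150:270,370:490],(400,400))]))
print('pin',ray('scene',(353.75,281),43))
"
```

```text
t10.78 pos [512.4 270.3 184. ] yawY -0.325 zaxis [-1.6e-03 -4.0e-04 -1.0e+00] shares [-10.147   3.379   0.085] F [ 0.6  1.  -0.5] grip 1.002 0.0
turn shares [-0.009  0.006  0.02 ]
pin [576.95619578  64.09766095  43.        ]
```

View pics/g5.png

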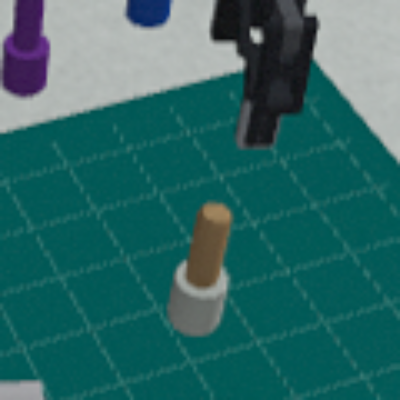

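The mallet stands upright and free at crop (197,300). Moving to the upper half.

Request:
arm_command(
  steps=[
    [[1,-0.92,0.307,0,0,0,0.02],[1,-0.92,0.307,0,0,0,0],[1,-0.92,0.307,0,0,0,0],[1,-0.92,0.307,0,0,0,0],[1,-0.92,0.307,0,0,0,0],[1,-0.92,0.307,0,0,0,0],[1,-0.92,0.307,0,0,0,0],[1,-0.92,0.307,0,0,0,0]],
  ],
)

```text
time_s: 11.88
eef_pos: [510.2, -119.0, 184.2]
ee_rot: [-0.001, 0.813, 0.582, -0.0]
force: [0.4, 0.6, 1.3]
grip_width: 0.996
grip_force: 0.0
```

Request:
arm_command(
  steps=[
    [[1,-0.92,0.307,0,0,0,0],[1,-0.92,0.307,0,0,0,0],[1,-0.92,0.307,0.5,0,0,0],[1,0,0,0.9,0,0,0],[1,0,0,0.4,0,0,0],[1,0,0,0,0,0,0],[1,0,0,0,0,0,0]],
  ],
)

```text
time_s: 12.75
eef_pos: [510.2, -263.2, 95.7]
ee_rot: [0.001, 0.813, 0.582, 0.0]
force: [0.3, -0.6, 0.7]
grip_width: 0.999
grip_force: 0.0
```

```bash
python3 -c "
from h import *
go(510.5,-264.5,43,-.327)"
```

```text
t12.75 pos [ 510.2 -263.2   95.7] yawY -0.328 zaxis [ 8.e-04 -7.e-04 -1.e+00] shares [-0.022  0.013  1.055] F [ 0.3 -0.6  0.7] grip 0.999 0.0
turn shares [ 0.007  0.002 -0.005]
```

Request:
arm_command(
  steps=[
    [[1,-0.02,0.01,0.6,0,0,0],[1,0,0,0.34,0,0,0],[1,0,0,0.1,0,0,0],[1,0,0,0,0,0,0],[0.5,0,0,0,0,0,0],[0.35,0,0,0,0,0,0],[0.1,0,0,0,0,0,0],[0.1,0,0,0,0,0,0]],
  ],
)

```text
time_s: 13.75
eef_pos: [510.3, -264.3, 43.7]
ee_rot: [0.0, 0.813, 0.582, 0.0]
force: [-0.9, 1.4, 5.7]
grip_width: 0.25
grip_force: 99.2
```

Request:
arm_command(
  steps=[
    [[0.1,0,0,0,0,0,0],[0.1,0,0,0,0,0,0],[0.1,0,0,0,0,0,0]],
  ],
)

```text
time_s: 14.12
eef_pos: [510.3, -264.3, 43.7]
ee_rot: [0.0, 0.813, 0.582, 0.0]
force: [-0.9, 0.9, 6.2]
grip_width: 0.249
grip_force: 99.3
```

```bash
python3 -c "
from h import *
go(510.5,-264.5,43,-.327)"
```

```text
t14.12 pos [ 510.3 -264.3   43.7] yawY -0.328 zaxis [ 8.e-04 -6.e-04 -1.e+00] shares [-0.003  0.005  0.013] F [-0.9  0.9  6.2] grip 0.249 99.3
turn shares [ 0.007  0.002 -0.006]
```

Request:
arm_command(
  steps=[
    [[0.1,0,0,-0.2,0,0,0],[0.1,0,0,-0.7,0,0,0],[0.1,0,0,-0.7,0,0,0],[0.1,0.4,-0.05,0,0,0,0],[0.1,0.8,-0.1,0,0,0,0],[0.1,0.8,-0.1,0,0,0,0],[0.1,0.8,-0.1,0,0,0,0],[0.1,0.8,-0.1,0,0,0,0]],
  ],
)

```text
time_s: 15.12
eef_pos: [545.9, -83.9, 121.4]
ee_rot: [-0.001, 0.813, 0.582, -0.001]
force: [0.2, 0.7, -2.5]
grip_width: 0.249
grip_force: 98.7
```

Request:
arm_command(
  steps=[
    [[0.1,0.8,-0.1,0,0,0,0],[0.1,0.8,-0.1,0,0,0,0],[0.1,0.8,-0.1,0,0,0,0],[0.1,0.65,-0.09,0,0,0,0],[0.1,0,0,0,0,0,0],[0.1,0,0,0,0,0,0]],
  ],
)

```text
time_s: 15.88
eef_pos: [576.5, 64.4, 121.9]
ee_rot: [-0.001, 0.813, 0.582, -0.001]
force: [0.6, -0.4, -3.0]
grip_width: 0.251
grip_force: 98.7
```

```bash
python3 -c "
from h import *
go(577.6,64.1,116,-.327)
a=save('top','top6');b=save('scene','sc6')
cv2.imwrite('pics/g6.png',np.hstack([cv2.resize(a[157:257,258:358],(400,400),interpolation=2),cv2.resize(b[220:320,304:404],(400,400),interpolation=2)]))"
```

```text
t15.88 pos [576.5  64.4 121.9] yawY -0.328 zaxis [-0.0021  0.     -1.    ] shares [0.002 0.022 0.119] F [ 0.6 -0.4 -3. ] grip 0.251 98.7
turn shares [-0.013  0.004 -0.004]
```

View pics/g6.png

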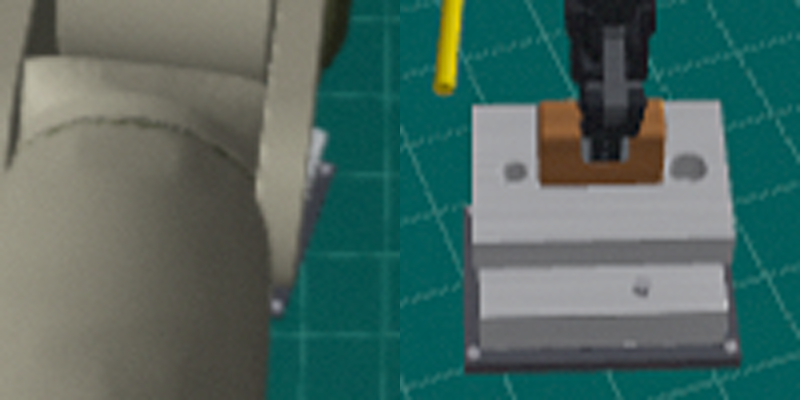

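```bash
python3 - <<'E'
from h import *
S=4
def face(f,c,w,z,name,ths):
    im=cv2.imread(f);x0,y0=c[0]-w,c[1]-w
    g=cv2.resize(im[y0:c[1]+w,x0:c[0]+w],None,fx=S,fy=S,interpolation=cv2.INTER_CUBIC)
    h=cv2.cvtColor(g,cv2.COLOR_BGR2HSV)
    for th in ths:
        m=((h[...,1]<60)&(h[...,2]>th)).astype(np.uint8)
        m=cv2.morphologyEx(m,cv2.MORPH_OPEN,np.ones((17,17)))
        cs=[k for k in cv2.findContours(m,0,1)[0] if cv2.contourArea(k)>1500]
        if name=="plate": cs=[k for k in cs if (k[:,0,1].min()/S+y0)<275]
        k=cv2.convexHull(np.vstack(cs))[:,0]
        P=np.array([ray("scene",((p[0]+.5)/S-.5+x0,(p[1]+.5)/S-.5+y0),z)[:2] for p in k],np.float32)
        r=cv2.minAreaRect(P);print(name,th,np.round(np.r_[r[0],r[1],r[2]],1))
    return h
face("pics/sc5.png",(354,287),45,43,"base",(135,140,145,150,155))
h=face("pics/sc6.png",(354,265),45,103.2,"plate",(135,140,145,150,155))
# column of brightness down the right part of plate (x=390)
print(h[::8,(378-309)*S,2])
# holes: dark centroid on plate
im=cv2.imread("pics/sc6.png");v=cv2.cvtColor(im,cv2.COLOR_BGR2GRAY).astype(float)
def cen(v,c,w,z):
    y,x=np.mgrid[c[1]-w:c[1]+w+1,c[0]-w:c[0]+w+1];p=v[y,x];wt=np.clip(np.percentile(p,85)-p-12,0,None)
    uv=((x*wt).sum()/wt.sum(),(y*wt).sum()/wt.sum());return np.round(uv,2),ray("scene",uv,z).round(1)
hb,hs=cen(v,(376,262),7,103.2),cen(v,(332,263),5,103.2);print("big hole",hb,"small",hs,"mid",(hb[1]+hs[1])/2,"dist",np.linalg.norm(hb[1]-hs[1]),np.arctan2(*(hb[1]-hs[1])[1::-1])*57.3)
v5=cv2.cvtColor(cv2.imread("pics/sc5.png"),cv2.COLOR_BGR2GRAY).astype(float);print("pin",cen(v5,(354,281),7,43))
E
```

```text
base 135 [576.9  63.8 123.2  84.5  71.4]
base 140 [576.7  63.7 122.9  83.6  71.1]
base 145 [576.7  63.9 122.3  83.5  71. ]
base 150 [576.7  64.  122.   82.7  71.4]
base 155 [576.7  63.9 121.4  82.2  71. ]
plate 135 [575.   63.  124.2  84.5  71.2]
plate 140 [575.1  63.1 123.6  84.4  71.2]
plate 145 [575.   63.2 123.5  83.7  71. ]
plate 150 [575.   62.9 123.3  83.1  71.2]
plate 155 [575.   62.9 123.1  82.   71.2]
[ 91  90  91  91  90  93  91  88 105  92  92  92  91 158 162 163 165 166
 165 156 101 103 102 160 164 166 165 162 164 164 113 106 104 142 168 169
 166 165 169 130 108 109 110  99  84]
big hole (array([374.06, 260.85]), array([586.1, 101.5, 103.2])) small (array([332.47, 262.57]), array([562. ,  24.2, 103.2])) mid [574.05  62.85 103.2 ] dist 80.96974743692857 72.68932110989297
pin (array([353.33, 280.75]), array([576.1,  63.5,  43. ]))
```

The pixel measurement (plate and base both within 1 mm of 84 x 124) says the plate must move about +1.7, +0.9 mm in x, y; the yaw agrees. Correcting and descending to just above the dowels.

Request:
arm_command(
  steps=[
    [[0.1,0.027,0.027,0.15,0,0,0],[0.1,0,0,0.14,0,0,0],[0.1,0,0,0,0,0,0],[0.1,0,0,0,0,0,0]],
  ],
)

```text
time_s: 16.48
eef_pos: [579.1, 64.9, 108.5]
ee_rot: [0.0, 0.813, 0.582, 0.0]
force: [0.2, 0.6, -3.9]
grip_width: 0.249
grip_force: 98.7
```

```bash
python3 -c "
from h import *
go(578.2,65.2,106,-.327)"
```

```text
t16.48 pos [579.1  64.9 108.5] yawY -0.328 zaxis [ 1.e-04  0.e+00 -1.e+00] shares [-0.    -0.019  0.05 ] F [ 0.2  0.6 -3.9] grip 0.249 98.7
turn shares [ 0.    -0.    -0.008]
```

Request:
arm_command(
  steps=[
    [[0.1,0,-0.015,0.05,0,0,0],[0.1,0,0,0.06,0,0,0],[0.1,0,0,0.04,0,0,0],[0.1,0,0,0,0,0,0]],
  ],
)

```text
time_s: 16.98
eef_pos: [578.3, 65.2, 100.8]
ee_rot: [-0.0, 0.813, 0.582, -0.0]
force: [0.6, -0.7, -2.7]
grip_width: 0.248
grip_force: 98.7
```

```bash
python3 -c "
from h import *
go(578.2,65.2,95,-.327)"
```

```text
t16.98 pos [578.3  65.2 100.8] yawY -0.328 zaxis [-4.e-04  0.e+00 -1.e+00] shares [-0.001 -0.001  0.116] F [ 0.6 -0.7 -2.7] grip 0.248 98.7
turn shares [-0.002  0.001 -0.007]
```

Request:
arm_command(
  steps=[
    [[0.1,0,0,0.05,0,0,0],[0.1,0,0,0.05,0,0,0],[0.1,0,0,0.05,0,0,0],[0.1,0,0,0.04,0,0,0],[0.1,0,0,0,0,0,0]],
  ],
)

```text
time_s: 17.6
eef_pos: [578.3, 65.2, 91.3]
ee_rot: [-0.0, 0.813, 0.582, -0.0]
force: [-0.3, 0.5, -2.8]
grip_width: 0.245
grip_force: 98.7
```

The plate is on the dowels with no side force. Pressing down against the lifters.

Request:
arm_command(
  steps=[
    [[0.1,0,0,0.05,0,0,0],[0.1,0,0,0.04,0,0,0],[0.1,0,0,0.04,0,0,0],[0.1,0,0,0.02,0,0,0],[0.1,0,0,0,0,0,0]],
  ],
)

```text
time_s: 18.23
eef_pos: [578.7, 65.3, 84.7]
ee_rot: [0.0, 0.813, 0.582, 0.0]
force: [-3.2, 0.5, 5.9]
grip_width: 0.247
grip_force: 100.0
```

Request:
arm_command(
  steps=[
    [[0.1,0,0,0.02,0,0,0],[0.1,0,0,0.015,0,0,0],[0.1,0,0,0,0,0,0]],
  ],
)

```text
time_s: 18.6
eef_pos: [578.6, 65.2, 83.6]
ee_rot: [0.0, 0.813, 0.582, 0.0]
force: [-4.9, -0.9, 12.3]
grip_width: 0.253
grip_force: 100.5
```

Request:
arm_command(
  steps=[
    [[0.1,0,0,0.02,0,0,0],[0.1,0,0,0.015,0,0,0],[0.1,0,0,0,0,0,0]],
  ],
)

```text
time_s: 18.98
eef_pos: [578.7, 65.2, 83.6]
ee_rot: [0.001, 0.813, 0.582, 0.001]
force: [-12.3, -0.9, 25.5]
grip_width: 0.25
grip_force: 102.4
```

Hard stop at TCP z 83.6, where 83.7 was expected for closed faces. One last look, then I hold.

Request:
arm_command(
  steps=[
    [[0.1,0,0,0,0,0,0],[0.1,0,0,0,0,0,0],[0.1,0,0,0,0,0,0]],
  ],
)

```text
time_s: 19.35
eef_pos: [578.7, 65.2, 83.6]
ee_rot: [0.001, 0.813, 0.582, 0.001]
force: [-11.6, -0.5, 26.4]
grip_width: 0.249
grip_force: 102.4
```

```bash
python3 -c "
from h import *
b=save('scene','sc7')
cv2.imwrite('pics/g7.png',cv2.resize(b[180:340,300:480],(720,640))[40:640])
go(578.6,65.2,83.6,-.327)"
```

```text
t19.40 pos [578.7  65.2  83.6] yawY -0.328 zaxis [ 1.8e-03 -5.0e-04 -1.0e+00] shares [-0.001 -0.001 -0.001] F [-11.8   0.   25.4] grip 0.252 102.4
turn shares [ 0.013 -0.001 -0.005]
```

View pics/g7.png

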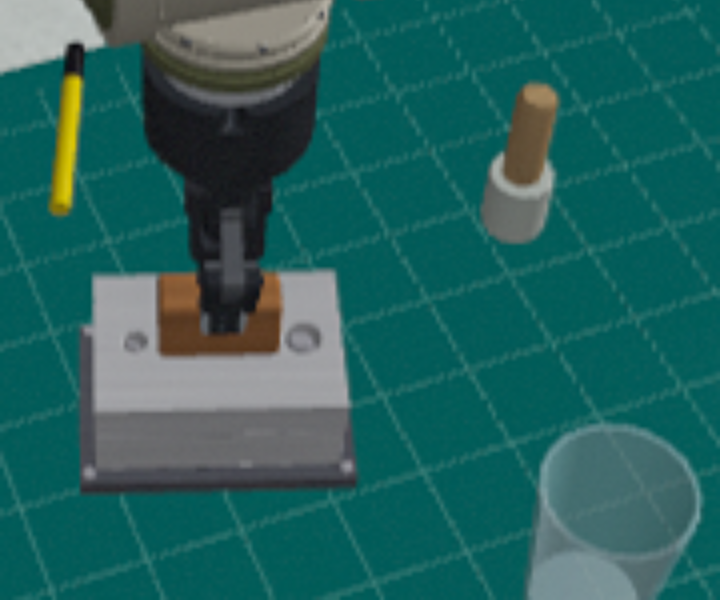

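The mould is closed without a visible gap (seam near (225,435)), the dowels fill the holes at (136,342) and (303,338), the mallet stands at (517,200), and the glass has not moved.

```bash
python3 -c "
from rig import *
print(finish_job())"
```

```text
the job is handed in; nothing more can be done
None
```

I handed the job in at about 19.4 s: the pin is flush, the mallet stands free and upright on the mat, and the gripper holds the mould pressed shut with about 25 N; the hand-in gave no verdict.

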